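Unclamp a gauge plate and hang it on the rail

TASK

The brass gauge plate is held in the sloping holder under its clamp bar. Swing the clamp bar forward by its red handle, well past upright, so that it stays open; then draw the plate up out of the holder by its black grip tab and hang it by its folded hook over the steel rail of the wooden stand, between the posts, and let go of it. Do not drop the plate, leave the clamp bar open, and leave the loupe, the polish tin and all else on the desk where they are.

Things in the scene. Friction and masses are not known exactly. Their poses are not given: they have to be found in the camera images.
- holder: Fixed grey holder, a 49 mm high block on a base 110 (x) x 112 (y) mm, origin under its centre, z up, front to -x. An aluminium back board, ledge and side guides lean back 30 degrees: up the slope is (sin 30, 0, cos 30) in its frame. The plate stands on the ledge (2 mm play each side) and comes out upward along the slope; guides end 22 mm, board 66 mm up the slope.
- clamp_bar (a joint): Hinge of the clamp bar (U-shaped 8 mm steel rod), rad. 0: across the plate's front, parallel to the slope, its two claws over the plate's ears so that the plate cannot slide up; grows as it swings to the holder's front (-x) about an axis along the holder's y; 0.52 upright, 1.75 the stop. Stays where left (friction 0.06 N m, about 1.3 N at the handle). Starts at 0 to 0.15.
- clamp_handle (a point): Centre of the clamp bar's red handle: cylinder 14 mm thick, 46 mm long, along the holder's y (parallel to the hinge axis, so it can turn in the grip), jutting out beyond the holder's -y side. 79 mm from the holder's middle plane, 48 mm from the hinge axis, about 105 mm high when closed.
- clamp_hinge (a point): Point on the clamp bar's hinge axis level with the handle's centre (same place along the holder's y); does not move.
- plate: Loose brass plate, 60 wide (y) x 4 mm thick, about 0.12 kg, 3 round holes, a 6 mm ear on each side. Its top is folded to the front (-x) into a hook: inner gap 16 mm (x -8 to 8), lip 3.5 mm thick reaching 22 mm below the fold. Origin: middle of the fold's underside, which rests on the rail. z up to the grip tab (30 degrees back in the holder). The plate lies at x 8 to 12, down to z -85 mm. Hung it tilts 0.1 to 0.2 rad.
- grip_tab (a point): Centre of the plate's black rubber grip tab, 10 thick (x) x 26 wide (y) mm, in the plate's plane at x = 10, z = 23 mm of the plate; it rises from the fold's top (z = 4) to z = 40 mm. Axes as the plate's.
- rail_stand: Fixed stand: wooden base 80 (x) x 200 (y) x 12 mm, origin at the centre of its underside, z up. Two posts at y = -85 and 85 mm carry a level round steel rail of 10 mm diameter along y, its axis 155 mm above the desk; ball ends of 19 mm diameter.
- rail_mid (a point): Middle of the rail, on its top line, 160 mm above the desk; axes as the stand's (y along the rail). 75 mm free on each side.
- polish_tin: Bystander, loose: round polish tin, white with a red lid, 66 mm across, 23 mm high; leave it alone. Origin at the centre of its underside.
- loupe: Bystander, loose: black loupe, 42 mm across, 30 mm high; leave it alone. Origin at the centre of its underside.
- plate_home (a point): Fixed point in the holder: where the plate's origin is while the plate stands in the holder. Axes as the holder's.

How it is judged:
By the outcome, as a careful person would: the job done as asked, in the order asked, and still so for the second after the job is handed in, with the robot touching nothing.
It also fails if it takes over 54 s, if anything falls off the work surface, if the arm or the gripper's body presses on something with over 40 N, if the wrist force passes 120 N, or if a joint passes its speed limit or range.

ROBOT

A 6-joint arm with a two-finger parallel gripper is mounted at the origin on the work surface; the furniture and walls round the work are solid. World frame = base frame: x ahead of the robot, y to its left, z up, the work surface at z = 0. Lengths are in m, angles in rad, forces in N, time in s.
With the tool pointing down it reaches from about 0.375 to 0.975 m from the base axis. Payload 3.8 kg.
Tool frame: the origin (TCP) lies at the very end of the fingers, on their centre line; the grasp point (between the pads) lies 19 mm behind it; z points along the fingers, y is the line along which they close (so a half turn about z gives the same grasp; the last joint's range is limited). The gripper opens to 85 mm and grips with 20 to 120 N. Pads are 22 mm wide; open, the fingers measure 114 mm over their backs; the gripper's body (76 mm by 85 mm) begins 54 mm behind the grasp point. The pads swing forward as they close: fully open they stand 13 mm farther back than shut.
Start: joints at [-1.153, 0.264, 1.604, -0, 1.274, -0.037], TCP at [0.297, -0.606, 0.231] pointing down, gripper open.
Joint ranges: [-2.63, 2.63], [-0.94, 2.18], [0.31, 2.57], [-1.31, 4.45], [0, 2.66], [-2.55, 2.55]. Speed limits (rad/s): [2.57, 2.57, 3.14, 3.14, 3.14, 3.14].

INTERFACE

Orientations are given as a rotation vector (axis times angle).
In Python, from workcell import monitor, viewer, job gives the robot as it stands. The module is installed in compiled form; this text tells all that it offers.
- The arm moves only by the tool step_arm, never from a script. Its argument "series" is one flat list of numbers, 4 for each row, row after row: the shift along the tool's x, y, z in m, then the turn about the tool's z in rad. A call has 1 to 8 rows; each row is the pose to reach, as a shift and turn from the pose commanded when the call began, along the tool's axes at that moment; what a row does not reach only later rows make up. A row lasts 1/8 s, in which the tool goes at most 62.5 mm and 10.7 degrees, less where a joint would pass 70% of its speed; a pose out of reach is approached as far as the arm can. A call with a gripper value outside its range is refused whole. "gripper" is the opening, from 0 (shut) to 1 (fully open), set as the call begins (left out, the last holds). The fingers move at their own pace and stop on an object; "newtons" is the grip in N (left out, the last holds). Time passes only in rows, so rows that repeat a pose let the fingers close. It gives the time, the measured TCP pose, the force, the opening and the grip force at its end, in the units of the state.
- monitor.read_state(): the state, without advancing time (a new reading comes with each control period).
- viewer.read_camera(name): name is "scene" or "top" or "wrist"; returns a dict with "image" (480x640x3 uint8, red, green, blue), "intrinsics" (3x3 intrinsics, pixels), "T" (4x4, takes a point from camera to world coordinates); the wrist camera has in their place "hand_eye" (4x4, takes a point from camera to tool coordinates, whose origin is the TCP and whose axes are the flange's). Camera axes: x right, y up, looking along -z (the intrinsics and any distortion apply to the point x, -y, -z); pixel columns grow to the right and rows downward; lengths in m; the calibration is good to about 2 mm. The wrist camera is an equidistant fisheye: a pixel r from the principal point sees the ray r / f radians off the axis. A picture is of the moment at which its call begins: read the wrist's pose just before it. There is no depth.
- job.finish_job(): hands the job in; it is judged then, once.
Trained networks look in a picture, given as the dict that the camera call returned (one of the last four; its "shot" number tells which), for a name from the list of things; names that differ only in an ending like _2 or _b are one class to them, and where a whole thing is asked for, a point or a joint stands for the part that bears it (a point fixed in the world has none). Each returns a list of dicts, best first, with "score" (0 to 1); they miss things now and then, are a little off and sometimes report something else, mostly with a low value. They report only what shows in the picture. A call takes as long as a camera call.
- viewer.boxes_of(picture, label): "extent" ([centre column, centre row, width, height] in pixels, round what is visible of it).
- viewer.spot_point(picture, label): "point" ([column, row] in pixels: a listed point, or the origin of a listed thing).
The state is a dict: "time": time; "q": joint angles; "joint_vel": joint speeds; "joint_torque": joint torques, N m; "tool_pos": TCP position; "tcp_rot": TCP orientation; "wrist_force": force on the tool from outside, world axes, zero at the start; "torque": the same for the moment, N m; "width": opening from 0.0 (shut) to 1.0 (fully open); "grip_force": force on a finger pad.
Only numpy, scipy, OpenCV 4.12 (cv2) and the standard library are available. Lean on these libraries where they do the work, as an engineer would, in place of code of your own. Each camera call takes 0.05 s, during which the arm holds its last target. There are 200 camera calls.

## Working session

There is one attempt and no reset: what is moved stays moved. The work goes in short steps, Python scripts to look and compute and a tool call to move; the robot and the scene stay as the last step left them, time stands still between calls to the robot, and variables do not carry over. Pictures are saved under pics/ and viewed, at most 10 in all, crops included, and the job is handed in when it is done.

Besides the shell and the picture viewer there is one more tool, called after ">>>" as a command line: name --argument value ..., lists and objects as JSON in quotes. step_arm: Moves the arm, as the interface text tells. Its arguments: {"type":"object","properties":{"series":{"type":"array"},"gripper":{"type":"number"},"newtons":{"type":"number"}},"required":["series"]}

```bash
mkdir -p pics
cat > h.py <<'E'
import numpy as np, cv2
from scipy.spatial.transform import Rotation as R
from workcell import monitor, viewer, job
def ray(p,uv,st=None):
    K=np.array(p["intrinsics"]) if "intrinsics" in p else None
    u=np.array(uv,float)
    f=np.array([K[0,0],K[1,1]]); a=(u-K[:2,2])/f
    if "hand_eye" in p:
        r=np.linalg.norm(a); d=np.array([0,0,1.]) if r<1e-9 else np.r_[a/r*np.sin(r),np.cos(r)]
        T0=np.eye(4);T0[:3,:3]=R.from_rotvec(st["tcp_rot"]).as_matrix();T0[:3,3]=st["tool_pos"]
        T=T0@np.array(p["hand_eye"])
    else:
        d=np.r_[a,1.]; T=np.array(p["T"])
    d=d*[1,-1,-1]; d/=np.linalg.norm(d)
    return T[:3,3],T[:3,:3]@d
def tri(rs):
    A=0;b=0
    for o,d in rs:
        P=np.eye(3)-np.outer(d,d);A=A+P;b=b+P@o
    x=np.linalg.solve(A,b)
    return x,[round(1e3*np.linalg.norm((np.eye(3)-np.outer(d,d))@(x-o)),1) for o,d in rs]
def shot(n):
    st=monitor.read_state();return viewer.read_camera(n),st
def save(p,name): cv2.imwrite("pics/"+name,p["image"][:,:,::-1])
E
python3 - <<'E'
from h import *
np.set_printoptions(precision=4,suppress=True)
P={n:shot(n) for n in("scene","top","wrist")}
s=P["wrist"][1];print(s)
print({k:v for k,v in P["wrist"][0].items() if k!="image"})
for l in ["clamp_handle","clamp_hinge","grip_tab","plate","plate_home","rail_mid","rail_stand","holder","polish_tin","loupe"]:
    rs=[]
    for n,(p,st) in P.items():
        r=viewer.spot_point(p,l)
        if r: print(l,n,np.round(r[0]["point"],1),round(r[0]["score"],2)); 
        if r and r[0]["score"]>.4: rs.append(ray(p,r[0]["point"],st))
    if len(rs)>1: print("   ",*tri(rs))
a=np.hstack([cv2.resize(P[n][0]["image"],(400,300)) for n in("scene","top")])
cv2.imwrite("pics/a.png",a[:,:,::-1])
save(P["scene"][0],"s.png")
E
```

```text
{'time': 0.1, 'q': array([-1.1529,  0.2647,  1.6053, -0.    ,  1.2737, -0.0369]), 'joint_vel': array([ 0.0019, -0.003 , -0.0021, -0.0009, -0.0004,  0.0003]), 'joint_torque': array([ -0.0005, -51.6708, -36.859 ,   0.    ,   0.0063,   0.    ]), 'tool_pos': array([ 0.2962, -0.6058,  0.2301]), 'tcp_rot': array([-3.0588, -0.7078,  0.0007]), 'wrist_force': array([0.2275, 0.9979, 0.2518]), 'torque': array([0.0077, 0.0093, 0.0227]), 'grip_force': 0.0, 'width': 1.0008692136148054}
{'intrinsics': array([[371.6483,   0.    , 318.8246],
       [  0.    , 371.6483, 239.4112],
       [  0.    ,   0.    ,   1.    ]]), 'hand_eye': array([[-0.0004,  0.9495,  0.3137,  0.0798],
       [ 1.    ,  0.0001,  0.0007,  0.0001],
       [ 0.0006,  0.3137, -0.9495, -0.1434],
       [ 0.    ,  0.    ,  0.    ,  1.    ]]), 'shot': 3}
clamp_handle scene [273.2 217.2] 0.85
clamp_handle top [269.8 256.1] 0.77
    [ 0.4552 -0.229   0.1106] [np.float64(0.9), np.float64(0.9)]
clamp_hinge scene [271.5 235.4] 0.9
clamp_hinge top [262.  255.5] 0.81
    [ 0.4634 -0.2108  0.0647] [np.float64(2.9), np.float64(2.9)]
grip_tab 
[... 436 characters left out ...]
0.1 219.3] 0.62
    [ 0.5151 -0.4184  0.153 ] [np.float64(1.7), np.float64(1.7)]
rail_stand scene [405.3 299.9] 0.98
rail_stand top [364.3 231.1] 0.58
    [ 0.5151 -0.4197  0.0043] [np.float64(1.5), np.float64(1.5)]
holder scene [320.4 253.7] 0.84
holder top [289.3 222. ] 0.76
    [ 0.5361 -0.2566  0.0032] [np.float64(3.0), np.float64(3.0)]
polish_tin scene [321.7 185.8] 0.74
polish_tin top [308.6 298.4] 0.89
polish_tin wrist [95.7 26.1] 0.8
    [ 0.3855 -0.3519  0.1915] [np.float64(45.8), np.float64(48.4), np.float64(67.3)]
loupe scene [241.2 312.5] 0.76
loupe top [279.7 307. ] 0.59
loupe wrist [57.2 27.8] 0.9
    [ 0.3581 -0.2369  0.0033] [np.float64(2.6), np.float64(0.9), np.float64(1.9)]
```

Run:
```python
from h import *
s=cv2.imread("pics/s.png")[120:360,140:540]
cv2.imwrite("pics/s1.png",cv2.resize(s,(800,480),interpolation=cv2.INTER_CUBIC))
p,_=shot("top");t=p["image"][120:360,200:520,::-1]
cv2.imwrite("pics/t1.png",cv2.resize(t,(800,600),interpolation=cv2.INTER_CUBIC))
```

```text
(no output)
```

View pics/s1.png

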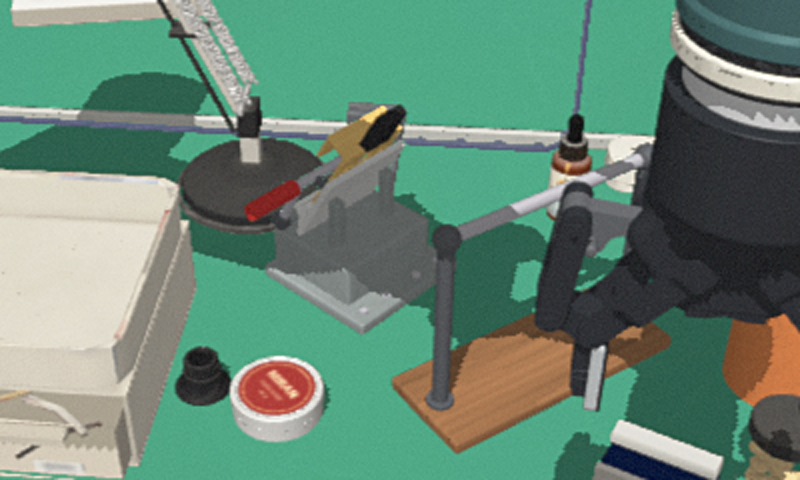

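View pics/t1.png

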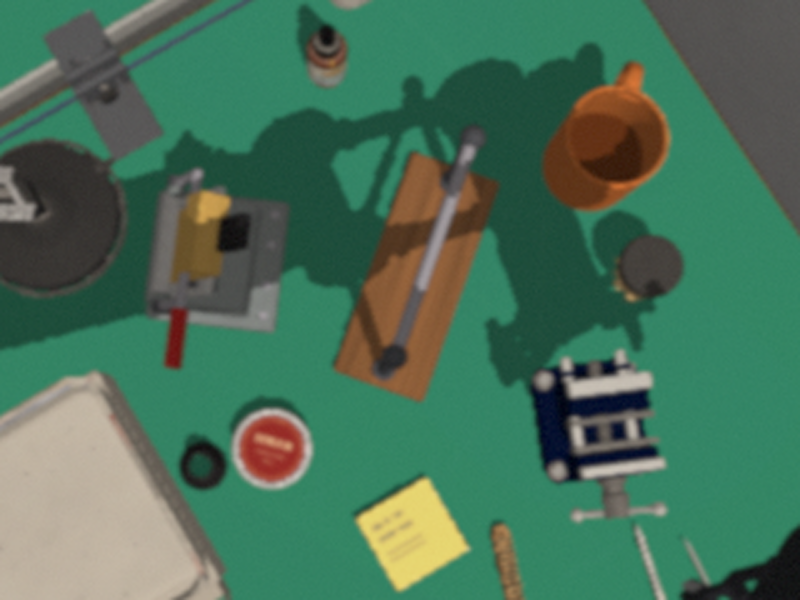

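Scene crop: handle at ~(272,201), tab at ~(383,128), so the net's scene tab was wrong. Top crop: the holder's front faces image left, with a tall tray near the handle at ~(95,375). I'll work out the positions and yaws.

Run:
```python
from h import *
np.set_printoptions(precision=4,suppress=True)
s,_=shot("scene");t,_=shot("top")
S=lambda x,y:ray(s,(140+x/2,120+y/2)); T=lambda x,y:ray(t,(200+x/2.5,120+y/2.5))
for n,a,b in [("tab",(383,128),(233,230)),("handle",(272,201),(176,338)),("traycorner",(180,185),(95,375)),("ballnear",(447,238),(392,357)),("ballfar",(646,155),(474,136)),("lampjoint",(250,110),(95,90))]:
    print(n,*tri([S(*a),T(*b)]))
def pl(r,z): o,d=r; return o+d*(z-o[2])/d[2]
print("top rail ends",pl(T(392,357),.155),pl(T(474,136),.155))
c=[pl(T(*q),0.004) for q in((275,330),(290,205))];print("base edge",c, np.degrees(np.arctan2(*(c[1]-c[0])[[1,0]])))
hs=[pl(T(*q),.107) for q in((182,312),(172,366))];print("handle ends",hs,np.degrees(np.arctan2(*(hs[0]-hs[1])[[1,0]])))
print(R.from_rotvec(monitor.read_state()["tcp_rot"]).as_matrix())
for p in(s,t):
  print(viewer.spot_point(p,"grip_tab"),viewer.spot_point(p,"plate_home"))
```

```text
tab [ 0.5323 -0.2773  0.1446] [np.float64(0.4), np.float64(0.4)]
handle [ 0.4582 -0.23    0.1034] [np.float64(0.1), np.float64(0.1)]
traycorner [ 0.4302 -0.1682  0.1088] [np.float64(1.3), np.float64(1.3)]
ballnear [ 0.4366 -0.3914  0.1531] [np.float64(1.0), np.float64(1.0)]
ballfar [ 0.5955 -0.4545  0.154 ] [np.float64(0.8), np.float64(0.8)]
lampjoint [ 0.6282 -0.1286  0.0703] [np.float64(49.3), np.float64(49.3)]
top rail ends [ 0.4359 -0.3904  0.155 ] [ 0.5957 -0.4551  0.155 ]
base edge [array([ 0.4724, -0.3019,  0.004 ]), array([ 0.5798, -0.3169,  0.004 ])] -7.967317364534059
handle ends [array([ 0.4775, -0.2352,  0.107 ]), array([ 0.4366, -0.2271,  0.107 ])] -11.114878280179752
[[ 0.8984  0.4393 -0.    ]
 [ 0.4393 -0.8984 -0.    ]
 [-0.      0.     -1.    ]]
[{'point': [331.8, 184.2], 'score': 0.79}] [{'point': [320.9, 184.4], 'score': 0.86}]
[{'point': [293.2, 210.4], 'score': 0.75}] [{'point': [284.5, 214.5], 'score': 0.61}]
```

>>> step_arm --series '[0.03, -0.026, 0, 0.06, 0.075, -0.064, 0, 0.14, 0.12, -0.103, 0, 0.22, 0.165, -0.142, 0, 0.3, 0.21, -0.18, 0, 0.4, 0.255, -0.219, 0, 0.48, 0.295, -0.253, 0, 0.56, 0.311, -0.267, 0, 0.612]' --gripper 0.6

```text
time: 3.0
tool_pos: [0.4594, -0.2273, 0.2316]
tcp_rot: [-3.132, 0.245, -0.001]
wrist_force: [0.1, -1.6, 0.1]
width: 0.601
grip_force: 0.0
```

Run:
```python
from h import *
np.set_printoptions(precision=4,suppress=True)
P=[shot(n) for n in("wrist","scene","top")]
st=P[0][1];print(st["time"],st["q"],st["tool_pos"],R.from_rotvec(st["tcp_rot"]).as_matrix()[:,0],st["joint_vel"])
save(P[0][0],"w1.png")
for l in ["clamp_handle","clamp_hinge","grip_tab","plate","plate_home","holder"]:
    rs=[]
    for p,s in P:
        r=viewer.spot_point(p,l)
        for q in r[:1]: print(l,p["shot"],q["point"],q["score"]);rs.append(ray(p,q["point"],s))
    if len(rs)>1: print("   ",*tri(rs))
```

```text
3.0 [-0.5084 -0.0463  1.9455  0.0006  1.2418  1.2185] [ 0.4594 -0.2273  0.2316] [ 0.9878 -0.1557  0.0007] [ 0.3015 -0.022   0.0199 -0.0173 -0.0032  0.716 ]
clamp_handle 7 [318.7, 232.2] 0.79
clamp_handle 8 [274.0, 219.3] 0.89
clamp_handle 9 [269.7, 255.0] 0.47
    [ 0.4571 -0.2279  0.1057] [np.float64(1.2), np.float64(0.5), np.float64(1.6)]
clamp_hinge 7 [379.3, 126.5] 0.42
clamp_hinge 8 [268.0, 236.8] 0.71
    [ 0.4908 -0.2513  0.0741] [np.float64(51.1), np.float64(51.1)]
grip_tab 7 [376.7, 126.3] 0.96
grip_tab 8 [334.0, 181.8] 0.85
grip_tab 9 [291.9, 210.6] 0.64
    [ 0.5333 -0.2764  0.1477] [np.float64(3.8), np.float64(3.4), np.float64(1.6)]
plate 7 [343.5, 127.8] 0.67
plate 8 [322.3, 187.8] 0.86
    [ 0.5328 -0.2571  0.1304] [np.float64(2.3), np.float64(2.3)]
plate_home 8 [320.6, 185.3] 0.59
plate_home 9 [282.9, 210.6] 0.96
    [ 0.5368 -0.2562  0.1326] [np.float64(1.9), np.float64(1.9)]
holder 9 [288.6, 222.6] 0.69
```

View pics/w1.png

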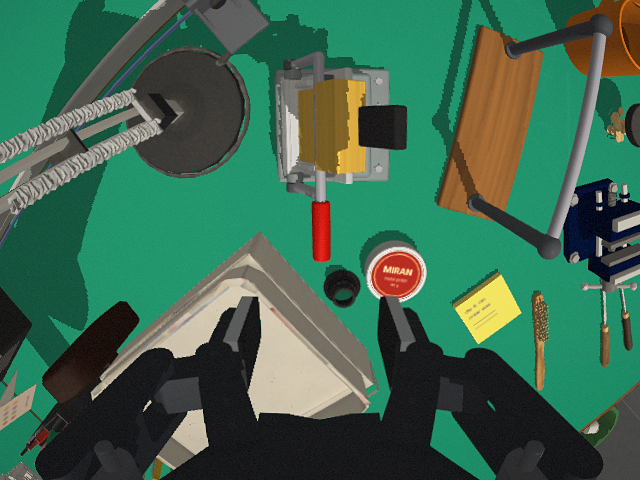

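>>> step_arm --series '[-0.001, 0, 0.03, 0, -0.001, 0, 0.075, 0, -0.001, 0, 0.11, 0, -0.001, 0, 0.135, 0, -0.001, 0, 0.143, 0, -0.001, 0, 0.143, 0]'

```text
time: 4.8
tool_pos: [0.4576, -0.2297, 0.0883]
tcp_rot: [-3.132, 0.247, 0.001]
wrist_force: [0.2, -0.1, -0.4]
width: 0.598
grip_force: 0.0
```

>>> step_arm --series '[0, 0, 0, 0, 0, 0, 0, 0, 0, 0, 0, 0, 0, 0, 0, 0]' --gripper 0.0 --newtons 30

```text
time: 5.3
tool_pos: [0.4585, -0.2303, 0.0894]
tcp_rot: [3.131, -0.246, 0.003]
wrist_force: [-0.5, 0.1, 4.3]
width: 0.151
grip_force: 29.4
```

>>> step_arm --series '[0, -0.004, -0.0018, 0, 0, -0.0092, -0.0034, 0, 0, -0.015, -0.0045, 0, 0, -0.0211, -0.0049, 0, 0, -0.027, -0.0045, 0, 0, -0.033, -0.0034, 0]'

```text
time: 6.05
tool_pos: [0.4631, -0.1988, 0.0927]
tcp_rot: [3.128, -0.245, 0.002]
wrist_force: [-3.5, -4.0, 8.3]
width: 0.148
grip_force: 31.3
```

>>> step_arm --series '[0, -0.0055, 0.0005, 0, 0, -0.011, 0.003, 0, 0, -0.016, 0.006, 0, 0, -0.021, 0.01, 0, 0, -0.025, 0.0145, 0, 0, -0.0285, 0.019, 0, 0, -0.0285, 0.019, 0]'

```text
time: 6.92
tool_pos: [0.4674, -0.1694, 0.0723]
tcp_rot: [3.131, -0.245, 0.001]
wrist_force: [1.3, -5.2, 1.1]
width: 0.149
grip_force: 32.0
```

>>> step_arm --series '[0, 0, 0, 0, 0, 0, 0, 0, 0, 0, -0.02, 0, 0, 0, -0.06, 0, 0, 0, -0.11, 0, 0, 0, -0.145, -0.1, 0, 0, -0.145, -0.28]' --gripper 0.45

```text
time: 7.8
tool_pos: [0.4694, -0.1694, 0.2216]
tcp_rot: [3.133, 0.201, 0.01]
wrist_force: [0.1, -0.3, -1.1]
width: 0.446
grip_force: 0.0
```

>>> step_arm --series '[0.01, 0.01, 0, -0.18, 0.025, 0.03, 0, -0.36, 0.04, 0.05, 0, -0.54, 0.055, 0.07, 0, -0.72, 0.07, 0.085, 0, -0.9, 0.08, 0.097, 0, -1.08, 0.081, 0.098, 0, -1.26, 0.081, 0.098, 0, -1.291]'

```text
time: 8.8
tool_pos: [0.5595, -0.2559, 0.2169]
tcp_rot: [-2.388, -2.039, 0.0]
wrist_force: [0.1, -0.1, 0.6]
width: 0.449
grip_force: 0.0
```

Run:
```python
from h import *
np.set_printoptions(precision=4,suppress=True)
P=[shot(n) for n in("wrist","scene","top")]
st=monitor.read_state();print(st["time"],st["q"],st["tool_pos"],R.from_rotvec(st["tcp_rot"]).as_matrix()[:,0])
P[0]=(P[0][0],P[0][1]); save(P[0][0],"w2.png")
for l in ["clamp_handle","grip_tab","plate","plate_home","holder","rail_mid"]:
    rs=[]
    for p,s in P:
        r=viewer.spot_point(p,l)
        for q in r[:1]: print(l,p["shot"],q["point"],q["score"]);rs.append(ray(p,q["point"],s))
    if len(rs)>1: print("   ",*tri(rs))
```

```text
8.95 [-0.4697  0.1614  1.7531  0.0003  1.2279 -0.3106] [ 0.5594 -0.2559  0.2174] [0.1585 0.9874 0.0005]
clamp_handle 10 [173.7, 137.0] 0.82
clamp_handle 11 [250.1, 212.2] 0.95
clamp_handle 12 [238.9, 250.7] 0.85
    [ 0.4664 -0.1688  0.0918] [np.float64(4.3), np.float64(3.4), np.float64(3.1)]
grip_tab 10 [276.7, 297.8] 0.7
grip_tab 11 [335.0, 184.6] 0.87
grip_tab 12 [290.9, 211.2] 0.96
    [ 0.5311 -0.279   0.1478] [np.float64(3.9), np.float64(4.7), np.float64(5.7)]
plate 11 [320.5, 189.3] 0.96
plate 12 [280.9, 209.9] 0.76
    [ 0.5408 -0.2521  0.1219] [np.float64(1.1), np.float64(1.1)]
plate_home 10 [173.0, 139.8] 0.67
plate_home 11 [319.9, 184.3] 0.9
plate_home 12 [282.1, 211.2] 0.92
    [ 0.5178 -0.2292  0.152 ] [np.float64(65.0), np.float64(33.8), np.float64(32.7)]
holder 11 [319.8, 254.7] 0.79
holder 12 [287.7, 225.0] 0.61
    [ 0.5314 -0.2553  0.0034] [np.float64(0.2), np.float64(0.2)]
rail_mid 11 [412.7, 215.6] 0.79
rail_mid 12 [370.1, 218.7] 0.84
    [ 0.5157 -0.4178  0.1543] [np.float64(1.1), np.float64(1.1)]
```

View pics/w2.png

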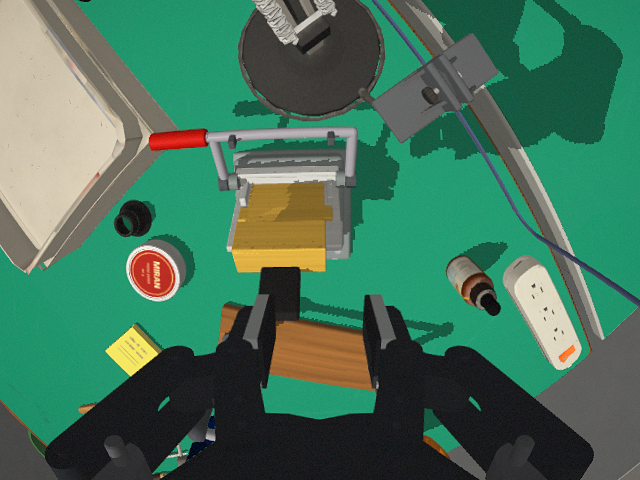

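>>> step_arm --series '[-0.014, -0.012, 0, 0, -0.027, -0.0235, 0, 0, -0.027, -0.0235, 0, 0]' --gripper 0.55

```text
time: 10.22
tool_pos: [0.5308, -0.2806, 0.2177]
tcp_rot: [-2.391, -2.038, 0.001]
wrist_force: [0.4, 0.7, 0.1]
width: 0.549
grip_force: 0.0
```

Run:
```python
from h import *
np.set_printoptions(precision=4,suppress=True)
p,st=shot("wrist")
print(st["time"],st["tool_pos"],R.from_rotvec(st["tcp_rot"]).as_matrix()[:,0])
cv2.imwrite("pics/w3.png",cv2.resize(p["image"][200:440,160:480,::-1],(800,600)))
print(viewer.boxes_of(p,"grip_tab"),viewer.spot_point(p,"grip_tab"))
```

```text
10.225 [ 0.5308 -0.2806  0.2177] [ 0.1587  0.9873 -0.0002]
[{'extent': [316.6, 213.6, 99.8, 133.2], 'score': 0.73}, {'extent': [174.0, 245.2, 66.2, 64.6], 'score': 0.37}] [{'point': [313.7, 251.7], 'score': 0.89}, {'point': [204.6, 100.3], 'score': 0.17}]
```

View pics/w3.png

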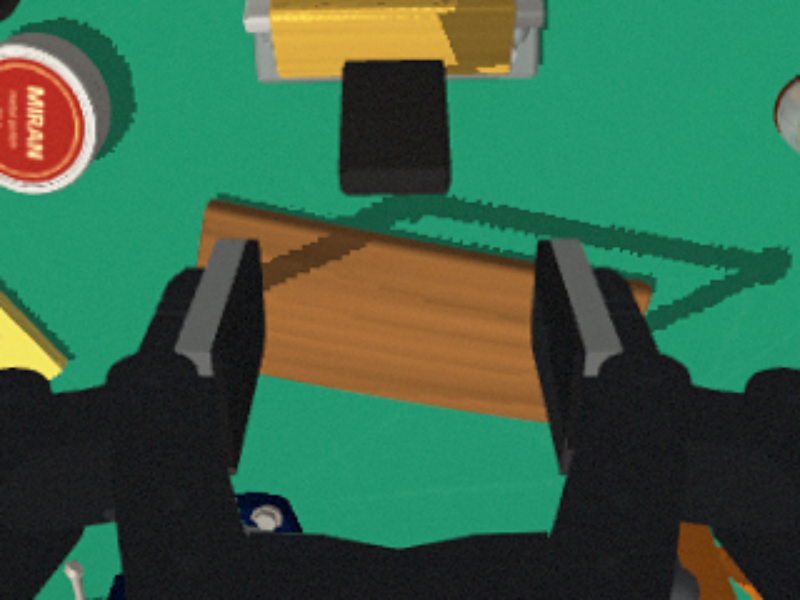

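>>> step_arm --series '[0.001, 0, 0.025, 0, 0.002, 0, 0.055, 0, 0.002, 0, 0.075, 0, 0.002, 0, 0.083, 0, 0.002, 0, 0.083, 0]'

```text
time: 11.0
tool_pos: [0.5326, -0.2772, 0.1344]
tcp_rot: [-2.388, -2.04, 0.0]
wrist_force: [0.4, 0.3, -0.4]
width: 0.551
grip_force: 0.0
```

>>> step_arm --series '[0, 0, 0, 0, 0, 0, 0, 0, 0, 0, 0, 0, 0, 0, 0, 0, 0, 0, 0, 0]' --gripper 0.0 --newtons 60

```text
time: 11.62
tool_pos: [0.533, -0.2778, 0.1358]
tcp_rot: [2.388, 2.04, 0.0]
wrist_force: [-1.7, -0.1, 5.8]
width: 0.288
grip_force: 60.5
```

>>> step_arm --series '[-0.003, 0, -0.0052, 0, -0.0085, 0, -0.0147, 0, -0.015, 0, -0.026, 0, -0.0225, 0, -0.039, 0, -0.03, 0, -0.052, 0, -0.0375, 0, -0.065, 0, -0.045, 0, -0.0779, 0, -0.05, 0, -0.0866, 0]'

```text
time: 12.62
tool_pos: [0.5249, -0.3277, 0.2226]
tcp_rot: [2.388, 2.039, 0.0]
wrist_force: [0.2, -0.7, -1.0]
width: 0.29
grip_force: 59.7
```

Run:
```python
from h import *
np.set_printoptions(precision=4,suppress=True)
P=[shot(n) for n in("wrist","scene","top")]
st=monitor.read_state();print(st)
a=np.hstack([cv2.resize(P[0][0]["image"],(400,300)),cv2.resize(P[1][0]["image"][60:360,140:540],(400,300))])
cv2.imwrite("pics/d.png",a[:,:,::-1])
for l in ["grip_tab","plate","rail_mid"]:
    rs=[]
    for p,s in P:
        r=viewer.spot_point(p,l)
        for q in r[:1]: print(l,p["shot"],q["point"],q["score"]);rs.append(ray(p,q["point"],s))
    if len(rs)>1: print("   ",*tri(rs))
```

```text
{'time': 12.775, 'q': array([-0.5977,  0.1636,  1.742 ,  0.0001,  1.235 , -0.4403]), 'joint_vel': array([ 0.0073,  0.0089,  0.0233,  0.0045, -0.0032,  0.0035]), 'joint_torque': array([ -0.2493, -46.5419, -37.3413,  -0.0206,   0.0089,  -0.0155]), 'tool_pos': array([ 0.5249, -0.3272,  0.2219]), 'tcp_rot': array([2.3885, 2.0392, 0.0005]), 'wrist_force': array([ 0.3761,  0.4447, -0.8976]), 'torque': array([-0.0238,  0.0388,  0.0238]), 'grip_force': 59.67379868030548, 'width': 0.2880374159094263}
grip_tab 14 [313.7, 328.1] 0.95
grip_tab 15 [362.5, 140.1] 0.65
    [ 0.5232 -0.3304  0.2353] [np.float64(1.8), np.float64(1.8)]
plate 14 [318.4, 267.3] 0.65
plate 15 [348.3, 144.1] 0.8
    [ 0.5273 -0.3078  0.2214] [np.float64(0.1), np.float64(0.1)]
rail_mid 14 [327.0, 381.5] 0.86
rail_mid 15 [415.4, 214.3] 0.82
rail_mid 16 [373.1, 217.4] 0.81
    [ 0.5159 -0.4223  0.1585] [np.float64(0.7), np.float64(0.3), np.float64(0.8)]
```

View pics/d.png

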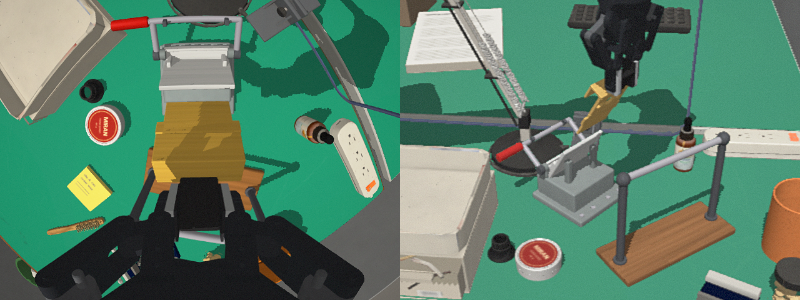

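>>> step_arm --series '[0, 0, -0.02, 0, 0, 0, -0.05, 0.03, -0.02, -0.001, -0.051, 0.06, -0.05, -0.003, -0.051, 0.1, -0.085, -0.006, -0.051, 0.14, -0.12, -0.008, -0.051, 0.18, -0.15, -0.01, -0.051, 0.21, -0.169, -0.0116, -0.051, 0.224]'

```text
time: 14.22
tool_pos: [0.4856, -0.494, 0.2716]
tcp_rot: [-2.603, -1.757, 0.001]
wrist_force: [0.2, -0.2, -1.4]
width: 0.293
grip_force: 59.8
```

```bash
cat > look.py <<'E'
from h import *
import sys
np.set_printoptions(precision=4,suppress=True)
P=[shot(n) for n in("wrist","scene","top")]
st=monitor.read_state();X=R.from_rotvec(st["tcp_rot"]).as_matrix()
print(st["time"],st["tool_pos"],"yaw",np.degrees(np.arctan2(X[1,0],X[0,0])),st["wrist_force"],st["width"])
M={}
for l in ["grip_tab","plate","rail_mid"]:
    rs=[]
    for p,s in P:
        r=viewer.spot_point(p,l)
        for q in r[:1]: print(l,p["shot"],q["point"],q["score"]);rs.append(ray(p,q["point"],s))
    if len(rs)>1: M[l],e=tri(rs);print("   ",M[l],e)
for l in M: print(l,"in tool",X.T@(M[l]-st["tool_pos"]))
a=np.hstack([cv2.resize(P[0][0]["image"],(400,300)),P[1][0]["image"][60:360,140:540]])
cv2.imwrite("pics/"+sys.argv[1],a[:,:,::-1])
E
python3 look.py e.png
```

```text
14.375 [ 0.4862 -0.4925  0.2717] yaw 68.0905570385444 [ 1.0816  0.8578 -1.1107] 0.28662242086097245
grip_tab 17 [318.4, 329.4] 0.86
grip_tab 18 [474.0, 156.2] 0.84
grip_tab 19 [429.8, 219.7] 0.95
    [ 0.487  -0.4966  0.2833] [np.float64(2.9), np.float64(2.3), np.float64(2.9)]
plate 17 [315.5, 270.3] 0.73
plate 18 [459.3, 161.0] 0.73
plate 19 [418.4, 217.7] 0.57
    [ 0.493  -0.4795  0.2683] [np.float64(3.4), np.float64(1.1), np.float64(2.6)]
rail_mid 17 [320.5, 122.7] 0.9
rail_mid 18 [415.0, 213.0] 0.59
rail_mid 19 [373.7, 218.6] 0.63
    [ 0.5148 -0.4221  0.1607] [np.float64(1.1), np.float64(0.2), np.float64(1.1)]
grip_tab in tool [-0.0035  0.0023 -0.0116]
plate in tool [0.0147 0.0014 0.0034]
rail_mid in tool [0.076  0.0003 0.111 ]
```

View pics/e.png

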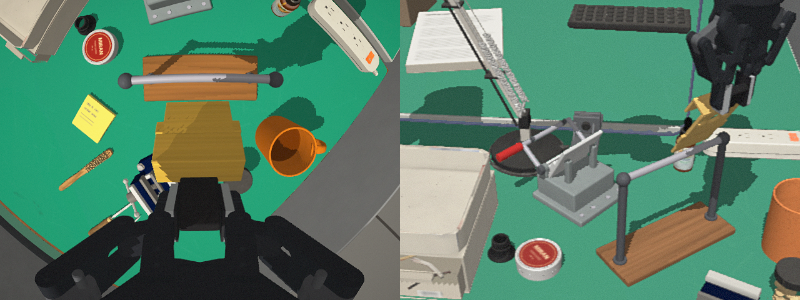

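>>> step_arm --series '[0, 0, 0.015, 0, 0, 0, 0.03, 0, 0.006, 0, 0.041, 0, 0.0125, 0, 0.052, 0, 0.019, 0, 0.063, 0, 0.025, 0, 0.0735, 0, 0.025, 0, 0.0735, 0]'

```text
time: 15.7
tool_pos: [0.4959, -0.4675, 0.1974]
tcp_rot: [-2.599, -1.76, 0.001]
wrist_force: [-1.2, -0.1, -1.1]
width: 0.287
grip_force: 59.7
```

```bash
sed -i 's/^a=np.*/a=cv2.resize(P[1][0]["image"][120:300,320:560],(800,600),interpolation=cv2.INTER_CUBIC)/' look.py; python3 look.py f.png
```

```text
15.85 [ 0.4964 -0.469   0.1994] yaw 68.17857589703274 [ 1.1392  0.3267 -0.242 ] 0.2908530440826223
grip_tab 20 [318.5, 328.1] 0.74
grip_tab 21 [446.3, 202.8] 0.91
grip_tab 22 [405.6, 221.3] 0.62
    [ 0.4968 -0.4709  0.2068] [np.float64(2.7), np.float64(1.2), np.float64(3.4)]
plate 20 [316.5, 268.1] 0.74
plate 21 [434.3, 201.9] 0.85
plate 22 [390.4, 220.6] 0.98
    [ 0.5033 -0.4495  0.1953] [np.float64(1.7), np.float64(2.5), np.float64(2.1)]
rail_mid 20 [320.3, 183.3] 0.77
rail_mid 21 [414.8, 212.8] 0.7
rail_mid 22 [373.5, 220.8] 0.73
    [ 0.5126 -0.4222  0.1616] [np.float64(2.0), np.float64(1.1), np.float64(2.7)]
grip_tab in tool [-0.0016  0.0011 -0.0074]
plate in tool [ 0.0207 -0.0008  0.0041]
rail_mid in tool [ 0.0495 -0.0024  0.0378]
```

View pics/f.png

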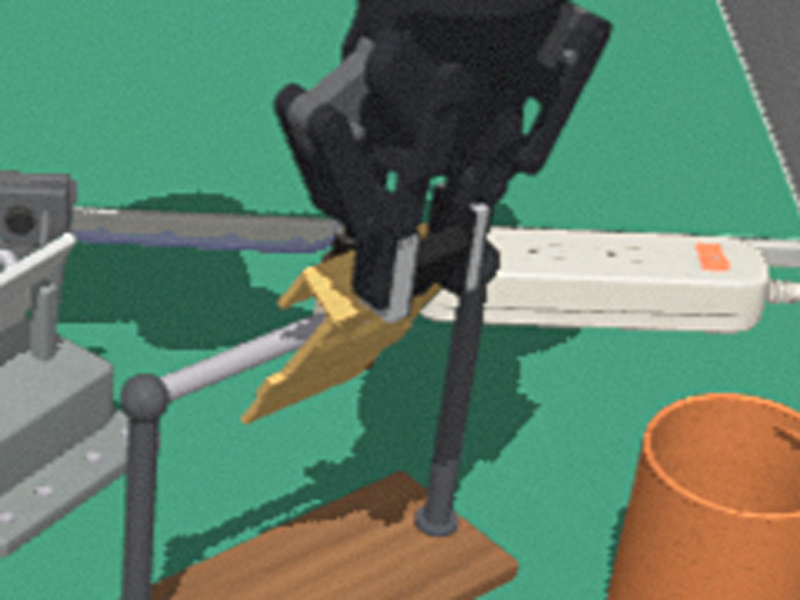

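Run:
```python
from h import *
from scipy.optimize import least_squares
np.set_printoptions(precision=4,suppress=True)
p,st=shot("scene")
X=R.from_rotvec(st["tcp_rot"]).as_matrix();t=st["tool_pos"]
K=p["intrinsics"];T=np.linalg.inv(p["T"])
def model(o,lean,pt): # plate x=-toolx at lean 0, y, z up ; o in tool frame
    c,s=np.cos(lean),np.sin(lean);x,y,z=np.array(pt)*1e-3
    return t+X@(np.r_[-(x*c+z*s), 0, -(z*c-x*s)]+[0,y,0]+o)
def pr(w): c=T[:3,:3]@w+T[:3,3]; u=K@np.r_[c[0],-c[1],-c[2]];return u[:2]/u[2]
def proj(o,l,pts): return np.array([pr(model(o,l,q)) for q in pts])
sg=min((-1,1),key=lambda s:(X@[0,s,0])[0])  # near side (small world x)
pts=[(10,30*sg,-85),(-10,30*sg,-22),(-11,30*sg,4)]
crop=lambda P:(P-[320,120])/.3
for l in(.3,.52,.7,.85): print(l,crop(proj(np.array([.0195,0,.003]),l,pts)).round().tolist())
print(crop(np.array([pr(np.array([.5155,-.421,.16]))])))
```

```text
0.3 [[271.0, 454.0], [283.0, 316.0], [300.0, 269.0]]
0.52 [[244.0, 420.0], [278.0, 303.0], [303.0, 267.0]]
0.7 [[225.0, 388.0], [275.0, 292.0], [307.0, 266.0]]
0.85 [[210.0, 360.0], [274.0, 283.0], [310.0, 267.0]]
[[314.4046 310.0189]]
```

>>> step_arm --series '[0.0065, 0, -0.002, 0, 0.0065, 0, -0.002, 0, 0.0115, 0, 0.0067, 0, 0.0165, 0, 0.0153, 0, 0.0215, 0, 0.024, 0, 0.026, 0, 0.0318, 0, 0.026, 0, 0.0318, 0]'

```text
time: 17.23
tool_pos: [0.5054, -0.4435, 0.1656]
tcp_rot: [-2.599, -1.76, 0.001]
wrist_force: [0.1, 0.5, -1.1]
width: 0.295
grip_force: 59.7
```

```bash
python3 look.py g.png
```

```text
17.375 [ 0.506  -0.4448  0.1673] yaw 68.17019336671055 [-1.8264 -0.6498 -1.0133] 0.2932471734667008
grip_tab 24 [315.8, 331.6] 0.9
grip_tab 25 [429.0, 209.2] 0.56
grip_tab 26 [388.2, 217.5] 0.76
    [ 0.5072 -0.4449  0.1817] [np.float64(3.7), np.float64(1.4), np.float64(4.5)]
plate 24 [315.0, 268.5] 0.71
plate 25 [417.9, 213.8] 0.62
plate 26 [375.5, 220.2] 0.63
    [ 0.511  -0.4263  0.1631] [np.float64(1.0), np.float64(1.8), np.float64(0.8)]
rail_mid 25 [426.3, 212.1] 0.4
rail_mid 26 [373.3, 219.3] 0.58
    [ 0.5167 -0.4287  0.1628] [np.float64(8.0), np.float64(8.0)]
grip_tab in tool [ 0.0004  0.0012 -0.0144]
plate in tool [ 0.019  -0.0022  0.0042]
rail_mid in tool [0.019  0.0039 0.0045]
```

View pics/g.png

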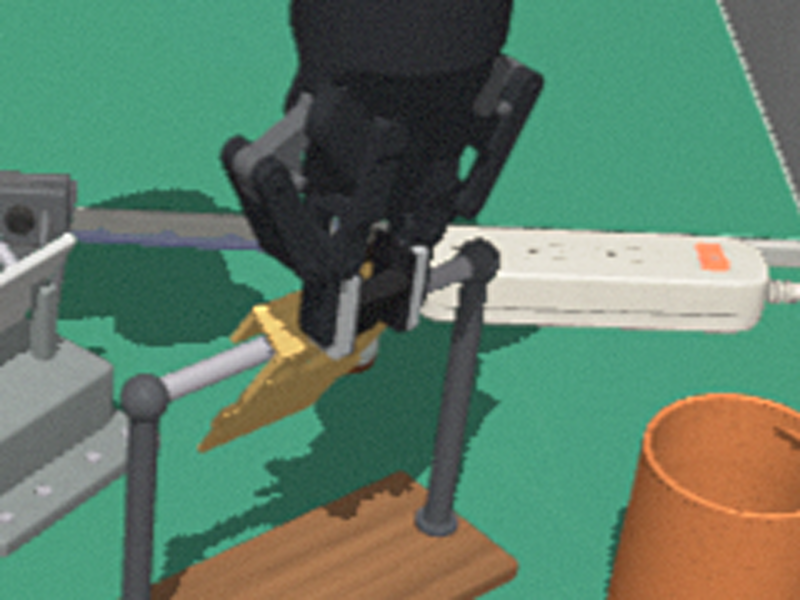

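The rail enters the hook between lip and plate at about (275,345). I'll lower the plate until it touches.

>>> step_arm --series '[0.0015, 0, 0.0025, 0, 0.0025, 0, 0.0045, 0, 0.003, 0, 0.006, 0, 0.003, 0, 0.007, 0, 0.003, 0, 0.007, 0]'

```text
time: 18.45
tool_pos: [0.5071, -0.4424, 0.161]
tcp_rot: [2.601, 1.76, -0.0]
wrist_force: [-1.8, -1.3, 4.7]
width: 0.294
grip_force: 60.3
```

>>> step_arm --series '[0, 0, -0.001, 0, 0, 0, -0.001, 0, 0, 0, -0.001, 0]' --gripper 0.0 --newtons 20

```text
time: 18.82
tool_pos: [0.5071, -0.4422, 0.1611]
tcp_rot: [2.601, 1.76, -0.0]
wrist_force: [-1.3, -3.3, 2.8]
width: 0.287
grip_force: 60.0
```

>>> step_arm --series '[0, 0, 0, 0, 0, 0, 0, 0, 0, 0, 0, 0, 0, 0, 0, 0, 0, 0, 0, 0, 0, 0, 0, 0]' --gripper 0.36

```text
time: 19.58
tool_pos: [0.5069, -0.4417, 0.1609]
tcp_rot: [-2.602, -1.761, -0.0]
wrist_force: [-1.3, 0.2, 0.1]
width: 0.359
grip_force: 0.0
```

```bash
python3 look.py i.png
```

```text
19.725 [ 0.5069 -0.4417  0.161 ] yaw 68.16750503634664 [-0.3436 -0.2041 -0.7734] 0.3567158592046124
grip_tab 28 [427.0, 209.7] 0.79
grip_tab 29 [384.5, 218.8] 0.7
    [ 0.5107 -0.4403  0.1755] [np.float64(0.2), np.float64(0.2)]
plate 27 [318.1, 271.0] 0.8
plate 28 [417.8, 216.3] 0.98
plate 29 [376.0, 219.2] 0.71
    [ 0.5132 -0.4266  0.158 ] [np.float64(1.3), np.float64(0.9), np.float64(0.5)]
rail_mid 27 [318.7, 193.8] 0.6
rail_mid 28 [425.5, 207.0] 0.27
rail_mid 29 [373.6, 219.4] 0.95
    [ 0.5237 -0.4153  0.1578] [np.float64(20.6), np.float64(16.3), np.float64(13.0)]
grip_tab in tool [ 0.0028  0.003  -0.0145]
plate in tool [0.0164 0.0003 0.003 ]
rail_mid in tool [0.0308 0.0058 0.0032]
```

View pics/i.png

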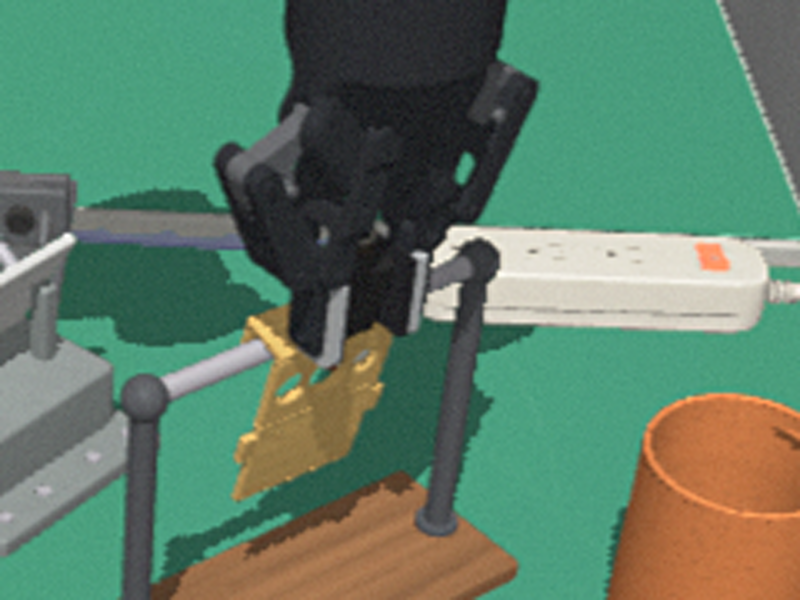

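The plate has swung down and hangs on the rail. I'll open a little more and back straight up.

>>> step_arm --series '[0, 0, 0, 0, 0, 0, 0, 0, 0, 0, -0.01, 0, 0, 0, -0.03, 0, 0, 0, -0.06, 0, 0, 0, -0.1, 0, 0, 0, -0.13, 0, 0, 0, -0.13, 0]' --gripper 0.5

```text
time: 21.18
tool_pos: [0.5087, -0.4434, 0.2973]
tcp_rot: [2.594, 1.755, 0.003]
wrist_force: [0.4, 0.2, 0.2]
width: 0.495
grip_force: 0.0
```

>>> step_arm --series '[0, 0, 0, 0, 0, 0, 0, 0, 0, 0, 0, 0, 0, 0, 0, 0, 0, 0, 0, 0, 0, 0, 0, 0, 0, 0, 0, 0, 0, 0, 0, 0]'

```text
time: 22.18
tool_pos: [0.5069, -0.4418, 0.2911]
tcp_rot: [2.602, 1.76, 0.0]
wrist_force: [-0.7, -0.7, -0.1]
width: 0.499
grip_force: 0.0
```

```bash
sed -i 's/^a=.*/a=P[1][0]["image"][60:480,40:640]/' look.py; python3 look.py j.png
```

```text
22.325 [ 0.5069 -0.4417  0.291 ] yaw 68.17295838124174 [0.8466 0.9668 0.3998] 0.4995774176493696
grip_tab 30 [316.3, 231.3] 0.68
grip_tab 31 [425.0, 206.6] 0.74
grip_tab 32 [383.4, 218.9] 0.79
    [ 0.5075 -0.4381  0.182 ] [np.float64(1.8), np.float64(0.8), np.float64(2.0)]
plate 30 [317.3, 204.1] 0.96
plate 31 [413.3, 215.4] 0.76
plate 32 [377.3, 215.7] 0.77
    [ 0.514  -0.4253  0.1603] [np.float64(2.2), np.float64(4.6), np.float64(6.4)]
rail_mid 30 [263.9, 1.0] 0.25
rail_mid 32 [375.3, 221.2] 0.64
    [ 0.5007 -0.3828  0.4352] [np.float64(38.5), np.float64(38.5)]
grip_tab in tool [ 0.0036 -0.0008  0.1091]
plate in tool [0.0179 0.0005 0.1307]
rail_mid in tool [ 0.0524 -0.0277 -0.1442]
```

View pics/j.png

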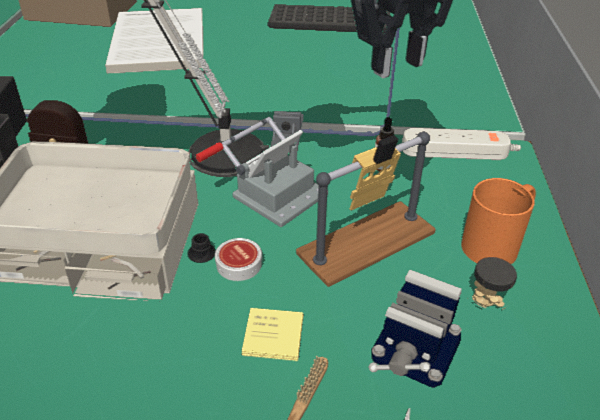

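The plate hangs on the rail between the posts at about (378,175). The clamp is open with its handle at (208,153), the loupe and tin have not moved, and the gripper is clear.

```bash
python3 -c "
from h import *
print(job.finish_job())"
```

```text
the job is handed in; nothing more can be done
None
```

The clamp bar is swung open, the plate hangs by its hook on the rail between the posts with the gripper clear of it, the loupe and tin were left where they stood, and the job is handed in.

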